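Tread the press down on the wooden block

TASK

Two identical small treadle presses stand side by side on the bench, and one has a wooden block on its anvil, under the ram. With the gripper, press the pedal of the press that holds the block fully down to its stop, keep it there for about a second, then let go so that the pedal springs back up. Leave the pedal of the empty press alone.

Things in the scene. Friction and masses are not known exactly. Their poses are not given: they have to be found in the camera images.
- work_press: Grey treadle press, 280 x 90 mm, 180 mm tall (ram rod to 215 mm), fixed to the bench, with a bare wood block (40 x 85 x 30 mm) lying across its anvil under the ram. Pedal at the robot's end, anvil, ram and column at the far end. Origin: centre of the base's underside. x runs from pedal to column (within 0.15 rad of straight ahead), z up. The empty press beside it is identical
- work_tread (a point): Point to press: top of that pedal (dark steel plate with rubber ribs, 66 mm wide, 126 mm long, hinged across its far end, free end raised 0.4 rad), mid width, 105 mm from the hinge axis, 27 mm from the free end. 77 mm above the bench at rest; with the pedal on its stop 36 mm above the bench and 10 mm farther from the hinge along the press's -x. The ram is 155 mm beyond it
- work_pedal (a joint): Hinge of that pedal, rad: 0 = up, at rest; 0.4 = fully down on the rigid stop. Pressed at the point it takes about 4 N to start and 9 N at the stop. The linkage brings the ram 40 mm down onto the block. Released, the spring lifts pedal and ram by itself in about a second
- spare_pedal (a joint): Hinge of the pedal of the other, identical press, whose anvil is empty, rad: 0 = up, 0.4 = fully down. To be left up

How it is judged:
On the way:
1. the pedal of the press with the block is held on its stop (at least 0.36 of 0.40 rad) for half a second (value of joint work_pedal above 0.36 rad), for 0.5 s.
At the end, for the whole second after the job is handed in: After having been held down on its stop (at least 0.36 of 0.40 rad) for half a second, the pedal of the press with the block is back up (within 0.04 rad of rest), and the pedal of the empty press is up (within 0.04 rad) (value of joint each of work_pedal, spare_pedal below 0.04 rad); the robot touches nothing.
It fails at once if the pedal of the empty press is pressed (more than 0.1 rad) (value of joint spare_pedal above 0.1 rad).
It also fails if it takes over 26 s, if anything falls off the work surface, if the arm or the gripper's body presses on something with over 40 N, if the wrist force passes 120 N, or if a joint passes its speed limit or range.

ROBOT

A 6-joint arm with a two-finger parallel gripper is mounted at the origin on the work surface; the furniture and walls round the work are solid. World frame = base frame: x ahead of the robot, y to its left, z up, the work surface at z = 0. Lengths are in m, angles in rad, forces in N, time in s.
With the tool pointing down it reaches from about 0.3 to 0.95 m from the base axis. Payload 3.1 kg.
Tool frame: the origin (TCP) lies midway between the tips of the shut fingers; the grasp point (between the pads) lies 19 mm behind it (tcp_to_grasp is the distance from the TCP to the grasp point, in m); z points along the fingers, y is the line along which they close (so a half turn about z gives the same grasp; the last joint's range is limited). The gripper opens to 85 mm and grips with 20 to 120 N. Pads are 22 mm wide; open, the fingers measure 114 mm over their backs; the gripper's body (76 mm by 85 mm) begins 54 mm behind the grasp point. The pads swing forward as they close: fully open they stand 13 mm farther back than shut.
Start: joints at [1.162, 0.308, 1.634, -0, 1.2, -0.07], TCP at [0.208, 0.589, 0.231] pointing down, gripper open.
Joint ranges: [-3.06, 3.06], [-0.79, 1.96], [0.05, 2.63], [-1.19, 4.34], [0.05, 2.64], [-2.94, 2.94]. Speed limits (rad/s): [2.79, 2.79, 3.14, 3.14, 3.14, 3.14].

INTERFACE

Orientations are given as a unit quaternion [x, y, z, w].
In Python, from station import get_obs, capture, get_calibration, job_done, tcp_to_grasp gives the robot as it stands.
- The arm moves only by the tool drive_tool, never from a script. Its arguments are lists of equal length, an entry for each row: "linear": the shift along the tool's x, y, z each as a share of 0.4 m, from -1 to 1, a list of three; "angular": the turn, a rotation vector about the tool's x, y, z each as a share of 90 degrees, from -1 to 1, a list of three; "fingers": the opening, from 0 (shut) to 1 (fully open). A call has 1 to 8 rows; each row is the pose to reach, as a shift and turn from the pose commanded when the call began, along the tool's axes at that moment; what a row does not reach only later rows make up. A row lasts 1/8 s, in which the tool goes at most 62.5 mm and 10.7 degrees, less where a joint would pass 70% of its speed; a pose out of reach is approached as far as the arm can. A call with a number of a shift or a turn outside -1 to 1 is refused whole. A call with a gripper value outside its range is refused whole. The fingers move at their own pace and stop on an object; "newtons" is the grip in N (left out, the last holds). Time passes only in rows, so rows that repeat a pose let the fingers close. It gives the time, the measured TCP pose, the force, the opening and the grip force at its end, in the units of the state.
- get_obs(): the state, without advancing time (a new reading comes with each control period).
- capture(name): name is "scene" or "side" or "wrist"; returns the picture (384x512x3 uint8, red, green, blue); there is no depth.
- get_calibration(name): a dict with "intrinsics" (3x3 intrinsics, pixels), "k1" (the pictures are not rectified: a ray, as slopes to the right and down, at radius r is drawn at 1 + k1 r^2 times it, then the intrinsics apply), "position" and "attitude" of the camera in the world; the wrist camera has in their place "hand_eye" (4x4, takes a point from camera to tool coordinates, whose origin is the TCP and whose axes are the flange's). Camera axes: x right, y down, z forward; pixel columns grow to the right and rows downward; lengths in m; the calibration is good to about 2 mm. A picture is of the moment at which its call begins: read the wrist's pose just before it. get_calibration takes no time and is no camera call.
- job_done(): hands the job in; it is judged then, once.
The state is a dict: "time": time; "q": joint angles; "joint_vel": joint speeds; "joint_torque": joint torques, N m; "eef_pos": TCP position; "eef_rot": TCP orientation; "contact_force": force on the tool from outside, world axes, zero at the start; "moment": the same for the moment, N m; "gripper_width": finger opening in m; "gripper_force": force on a finger pad.
Only numpy, scipy, OpenCV 4.12 (cv2) and the standard library are available. Lean on these libraries where they do the work, as an engineer would, in place of code of your own. Each camera call takes 0.05 s, during which the arm holds its last target. There are 200 camera calls.

## Working session

There is one attempt and no reset: what is moved stays moved. The work goes in short steps, Python scripts to look and compute and a tool call to move; the robot and the scene stay as the last step left them, time stands still between calls to the robot, and variables do not carry over. Pictures are saved under pics/ and viewed, at most 10 in all, crops included, and the job is handed in when it is done.

Besides the shell and the picture viewer there is one more tool, called after ">>>" as a command line: name --argument value ..., lists and objects as JSON in quotes. drive_tool: Moves the arm, as the interface text tells. Its arguments: {"type":"object","properties":{"linear":{"type":"array","items":{"type":"array","items":{"type":"number","minimum":-1,"maximum":1}}},"angular":{"type":"array","items":{"type":"array","items":{"type":"number","minimum":-1,"maximum":1}}},"fingers":{"type":"array","items":{"type":"number"}},"newtons":{"type":"number"}},"required":["linear","angular","fingers"]}

```bash
mkdir -p pics; python3 - <<'E'
from station import *
import cv2
o=get_obs();print(o['time'],o['eef_pos'],o['eef_rot'],o['gripper_width'],o['contact_force'])
for n in('scene','side'):
    cv2.imwrite(f'pics/{n}0.png',cv2.cvtColor(capture(n),cv2.COLOR_RGB2BGR))
    print(get_calibration(n))
print(get_calibration('wrist'),tcp_to_grasp)
a=cv2.imread('pics/scene0.png');cv2.imwrite('pics/scene0b.png',cv2.resize(a,(800,600),interpolation=cv2.INTER_CUBIC))
a=cv2.imread('pics/side0.png');cv2.imwrite('pics/side0b.png',cv2.resize(a,(800,600),interpolation=cv2.INTER_CUBIC))
E
```

```text
0.0 [0.20744103 0.58870697 0.23004801] [ 1.68610886e-01  9.85682021e-01 -1.11940400e-03 -2.62991350e-04] 0.08542100325167518 [ 0.21761804  0.83873793 -1.20633132]
{'intrinsics': array([[467.15603203,   0.        , 251.58946255],
       [  0.        , 467.15603203, 189.38228844],
       [  0.        ,   0.        ,   1.        ]]), 'k1': -0.04492336439409186, 'position': array([0.35258246, 0.32080148, 0.72217463]), 'attitude': array([-0.34745138,  0.87645274, -0.31111964,  0.11963571])}
{'intrinsics': array([[390.27943127,   0.        , 259.43427849],
       [  0.        , 390.27943127, 192.95632431],
       [  0.        ,   0.        ,   1.        ]]), 'k1': -0.05893766166099343, 'position': array([0.25779557, 0.28737388, 0.68404607]), 'attitude': array([-0.39485157,  0.83690972, -0.34359719,  0.1600479 ])}
{'intrinsics': array([[301.07030145,   0.        , 259.30628072],
       [  0.        , 301.07030145, 194.92543028],
       [  0.        ,   0.        ,   1.        ]]), 'k1': -0.0028223896554594612, 'hand_eye': array([[ 6.14755804e-04, -9.63968150e-01, -2.66016970e-01,
         6.65197135e-02],
       [ 9.99999568e-01,  4.06966544e-04,  8.36235188e-04,
        -5.50864423e-04],
       [-6.97844080e-04, -2.66017369e-01,  9.63967983e-01,
        -1.41839977e-01],
       [ 0.00000000e+00,  0.00000000e+00,  0.00000000e+00,
         1.00000000e+00]])} 0.0187
```

View pics/scene0b.png

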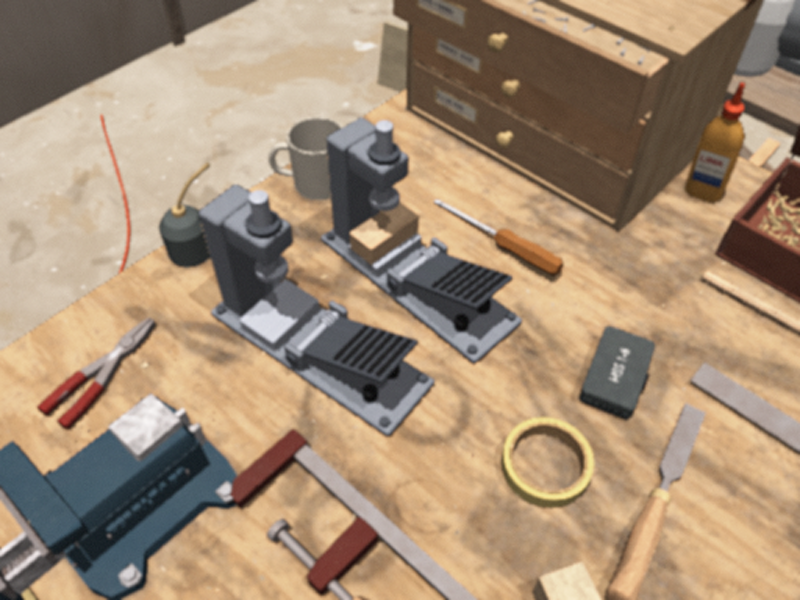

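View pics/side0b.png

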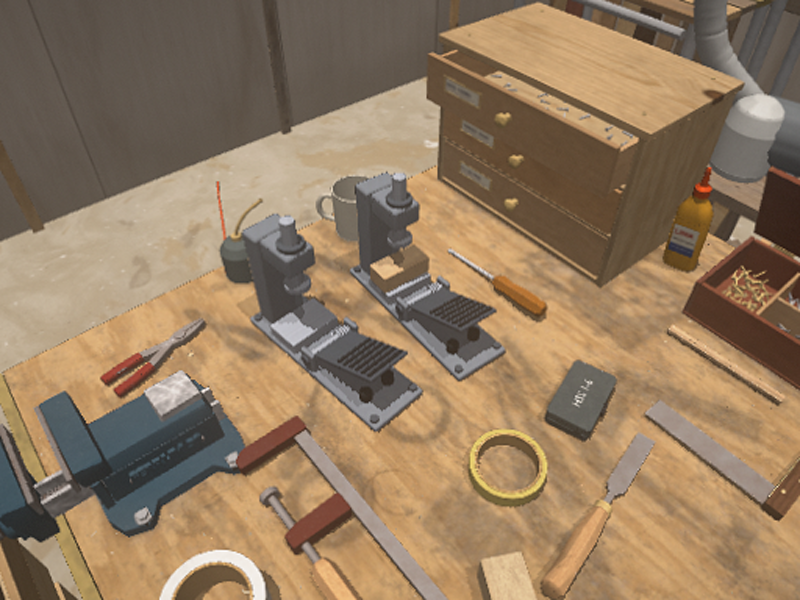

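Both pictures show the two presses. The block is on the one farther right (scene 800x600: block at about (385,235), pedal at about (465,280)). I'll enlarge that one.

```bash
python3 - <<'E'
import cv2
a=cv2.imread('pics/scene0.png')[130:240,200:345]   # x200..345,y130..240
b=cv2.imread('pics/side0.png')[105:250,215:335]
cv2.imwrite('pics/c1.png',cv2.resize(a,None,fx=5.4,fy=5.4,interpolation=cv2.INTER_CUBIC))
E
```

```text
(no output)
```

View pics/c1.png

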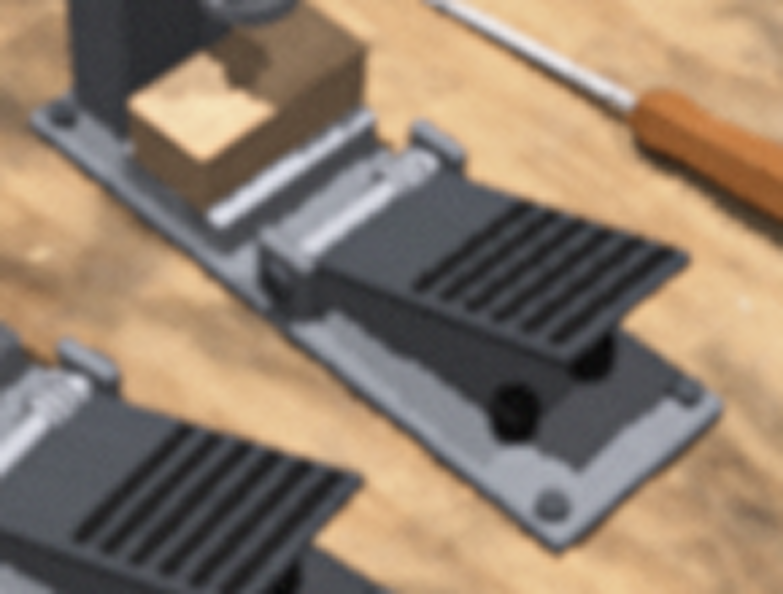

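The enlarged crop shows the press with the block. The base corners are at crop (560,552), (722,410) and (32,122). The corners of the pedal's free end are at (690,258) and (570,362), and those of the neighbouring (empty) press's pedal are at about (362,480) and below it.

```bash
cat > h.py <<'E'
import numpy as np
from station import *
from scipy.spatial.transform import Rotation as R
def ray(n,uv,pose=None):
    c=get_calibration(n);K=c['intrinsics'];k=c['k1']
    d=np.array([(uv[0]-K[0,2])/K[0,0],(uv[1]-K[1,2])/K[1,1]]);s=d.copy()
    for _ in range(20): s=d/(1+k*(s@s))
    v=np.array([*s,1.])
    if 'position' in c: return c['position'],R.from_quat(c['attitude']).apply(v)
    p,q=pose;T=c['hand_eye'];r=R.from_quat(q)
    return p+r.apply(T[:3,3]),r.apply(T[:3,:3]@v)
def at(n,uv,z,pose=None):
    o,v=ray(n,uv,pose);return o+v*(z-o[2])/v[2]
E
python3 - <<'E'
from h import *
f=lambda u,v:(200+(u+.5)/5.4-.5,130+(v+.5)/5.4-.5)
np.set_printoptions(precision=4,suppress=True)
A,B,C=[at('scene',f(*p),0.003) for p in((560,552),(722,410),(32,122))]
print(A,B,C,np.linalg.norm(A-B),np.linalg.norm(A-C))
D,E=[at('scene',f(*p),0.0875) for p in((690,258),(570,362))]
print(D,E,np.linalg.norm(D-E),np.arctan2(*(E-D)[:2][::-1]))
x=(C-A)/np.linalg.norm(C-A);yaw=np.arctan2(x[1],x[0]);M=(D+E)/2
print('yaw',yaw,np.arctan2(-(A-B)[0],(A-B)[1]),'tread',M+x*.027*np.cos(.4), 'centre base mid',(B+C)/2)
S=np.array([np.cos(yaw),np.sin(yaw),0]);c=(B+C)/2
print('tread from base centre',R.from_euler('z',-yaw).apply(M-c))
D2=at('scene',f(362,480),.0875);print('spare corner',D2)
o=get_obs();print(R.from_quat(o['eef_rot']).as_matrix())
E
```

```text
[ 0.6081 -0.0987  0.003 ] [ 0.6044 -0.1858  0.003 ] [ 0.8863 -0.1135  0.003 ] 0.08719264947765655 0.2785699323256478
[ 0.6206 -0.1697  0.0875] [ 0.6219 -0.1082  0.0875] 0.061481343521322035 1.5488513346165254
yaw -0.053028071798890714 -0.04282439588383918 tread [ 0.6461 -0.1403  0.0875] centre base mid [ 0.7454 -0.1496  0.003 ]
tread from base centre [-0.1245  0.0041  0.0845]
spare corner [ 0.6394 -0.0281  0.0875]
[[-0.9431  0.3324 -0.0009]
 [ 0.3324  0.9431 -0.0019]
 [ 0.0002 -0.0021 -1.    ]]
```

The sizes check: 87 x 279 mm against 90 x 280, and the pedal is 61 mm against 66. The tread point is at about (0.646, -0.142), yaw about -0.05. I'll move to above it with the gripper shut, in two calls.

>>> drive_tool --linear '[[-0.8, -0.68, -0.05], [-0.8, -0.68, -0.05], [-0.8, -0.68, -0.05], [-0.8, -0.68, -0.05], [-0.8, -0.68, -0.05], [-0.8, -0.68, -0.05], [-0.8, -0.68, -0.05], [-0.8, -0.68, -0.05]]' --angular '[[0, 0, 0], [0, 0, 0], [0, 0, 0], [0, 0, 0], [0, 0, 0], [0, 0, 0], [0, 0, 0], [0, 0, 0]]' --fingers '[0, 0, 0, 0, 0, 0, 0, 0]'

```text
time: 1.1
eef_pos: [0.4203, 0.2241, 0.2512]
eef_rot: [0.171, 0.985, -0.0, 0.0]
contact_force: [0.4, 0.3, -0.3]
gripper_width: 0.0001
gripper_force: 0.0
```

>>> drive_tool --linear '[[-0.82, -0.68, 0.05], [-0.82, -0.68, 0.05], [-0.82, -0.68, 0.05], [-0.82, -0.68, 0.05], [-0.82, -0.68, 0.05], [-0.82, -0.68, 0.05], [-0.82, -0.68, 0.05], [-0.82, -0.68, 0.05]]' --angular '[[0, 0, 0], [0, 0, 0], [0, 0, 0], [0, 0, 0], [0, 0, 0], [0, 0, 0], [0, 0, 0], [0, 0, 0]]' --fingers '[0, 0, 0, 0, 0, 0, 0, 0]'

```text
time: 2.1
eef_pos: [0.6392, -0.141, 0.2298]
eef_rot: [0.17, 0.985, -0.0, -0.0]
contact_force: [-0.8, 0.2, 0.1]
gripper_width: -0.0
gripper_force: 0.0
```

```bash
python3 - <<'E'
from h import *
import cv2
o=get_obs();np.set_printoptions(precision=5,suppress=True)
a=capture('wrist')
print(o['time'],o['eef_pos'],o['eef_rot'],o['gripper_width'],o['contact_force'],o['q'])
np.save('p.npy',np.r_[o['eef_pos'],o['eef_rot']])
cv2.imwrite('pics/w1.png',cv2.resize(cv2.cvtColor(a,cv2.COLOR_RGB2BGR),(800,600),interpolation=cv2.INTER_CUBIC))
E
```

```text
2.1 [ 0.63921 -0.14098  0.22982] [ 0.17001  0.98544 -0.00006 -0.0004 ] -3.548577105495819e-05 [-0.79154  0.17078  0.13377] [-0.28348  0.36594  1.55976 -0.00022  1.21666 -1.51252]
```

View pics/w1.png

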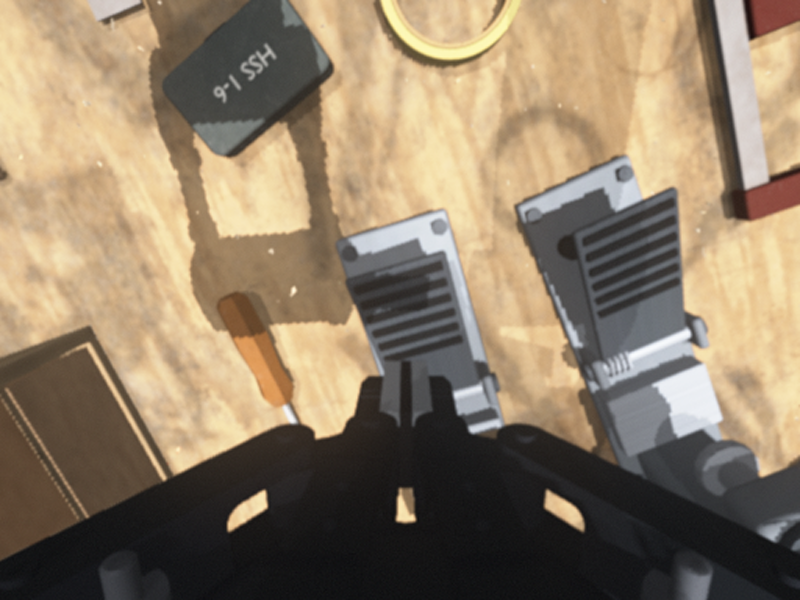

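The wrist view shows the work pedal just ahead of the shut fingers, with its free-end corners at about (348,277) and (443,251). The empty press is well to the right, its pedal corners at (575,232) and (677,188).

```bash
python3 - <<'E'
from h import *
np.set_printoptions(precision=4,suppress=True)
p=np.load('p.npy');P=(p[:3],p[3:])
g=lambda u,v:((u+.5)*.64-.5,(v+.5)*.64-.5)
D,E=[at('wrist',g(*q),.0875,P) for q in((348,277),(443,251))]
print(D,E,np.linalg.norm(D-E));m=(D+E)/2
print('tread',m+.027*np.cos(.4)*np.array([np.cos(.05),-np.sin(.05),0]))
print([at('wrist',g(*q),.0875,P) for q in((575,232),(677,188))])
E
```

```text
[ 0.6216 -0.1727  0.0875] [ 0.6259 -0.1124  0.0875] 0.0604235225548561
tread [ 0.6485 -0.1438  0.0875]
[array([ 0.6415, -0.034 ,  0.0875]), array([0.6365, 0.0288, 0.0875])]
```

Both views agree within 3 mm, and the TCP at (0.639, -0.141) is where the pedal point ends up at the stop. I'll go straight down.

>>> drive_tool --linear '[[0, 0, 0.15], [0, 0, 0.29], [0, 0, 0.34], [0, 0, 0.38], [0, 0, 0.41], [0, 0, 0.43], [0, 0, 0.44], [0, 0, 0.44]]' --angular '[[0, 0, 0], [0, 0, 0], [0, 0, 0], [0, 0, 0], [0, 0, 0], [0, 0, 0], [0, 0, 0], [0, 0, 0]]' --fingers '[0, 0, 0, 0, 0, 0, 0, 0]'

```text
time: 3.15
eef_pos: [0.6396, -0.1393, 0.0579]
eef_rot: [0.169, 0.986, -0.0, 0.001]
contact_force: [-2.6, 0.1, 6.4]
gripper_width: -0.0001
gripper_force: 2.8
```

>>> drive_tool --linear '[[0, 0, 0.015], [0, 0, 0.03], [0, 0, 0.04], [0, 0, 0.045], [0, 0, 0.045]]' --angular '[[0, 0, 0], [0, 0, 0], [0, 0, 0], [0, 0, 0], [0, 0, 0]]' --fingers '[0, 0, 0, 0, 0]'

```text
time: 3.78
eef_pos: [0.6384, -0.1395, 0.0399]
eef_rot: [0.168, 0.986, -0.0, -0.0]
contact_force: [-4.9, 0.1, 8.3]
gripper_width: -0.0002
gripper_force: 3.7
```

>>> drive_tool --linear '[[0, 0, 0.006], [0, 0, 0.012], [0, 0, 0.016], [0, 0, 0.016]]' --angular '[[0, 0, 0], [0, 0, 0], [0, 0, 0], [0, 0, 0]]' --fingers '[0, 0, 0, 0]'

```text
time: 4.28
eef_pos: [0.6383, -0.1394, 0.034]
eef_rot: [0.168, 0.986, -0.0, -0.0]
contact_force: [-6.9, 0.4, 9.9]
gripper_width: 0.0001
gripper_force: 4.7
```

>>> drive_tool --linear '[[0, 0, 0.006], [0, 0, 0.012], [0, 0, 0.012]]' --angular '[[0, 0, 0], [0, 0, 0], [0, 0, 0]]' --fingers '[0, 0, 0]'

```text
time: 4.65
eef_pos: [0.6383, -0.1395, 0.0335]
eef_rot: [0.168, 0.986, -0.0, -0.001]
contact_force: [-14.7, 2.1, 29.1]
gripper_width: -0.0
gripper_force: 14.7
```

The force jumped to 29 N with z stopped at 33.5 mm, so the pedal is on its stop. I'll hold it there and take a picture.

>>> drive_tool --linear '[[0, 0, 0], [0, 0, 0], [0, 0, 0], [0, 0, 0], [0, 0, 0], [0, 0, 0], [0, 0, 0], [0, 0, 0]]' --angular '[[0, 0, 0], [0, 0, 0], [0, 0, 0], [0, 0, 0], [0, 0, 0], [0, 0, 0], [0, 0, 0], [0, 0, 0]]' --fingers '[0, 0, 0, 0, 0, 0, 0, 0]'

```text
time: 5.65
eef_pos: [0.6384, -0.1394, 0.0336]
eef_rot: [0.168, 0.986, -0.0, -0.001]
contact_force: [-13.8, 2.2, 29.0]
gripper_width: 0.0
gripper_force: 14.6
```

```bash
python3 - <<'E'
from h import *
import cv2
a=capture('scene');o=get_obs();print(o['time'],o['eef_pos'],o['contact_force'])
cv2.imwrite('pics/s2.png',cv2.resize(cv2.cvtColor(a,cv2.COLOR_RGB2BGR)[60:285,110:410],(800,600),interpolation=cv2.INTER_CUBIC))
E
```

```text
5.7 [ 0.63836373 -0.13946782  0.03358071] [-14.50235635   2.61398865  28.86767562]
```

View pics/s2.png

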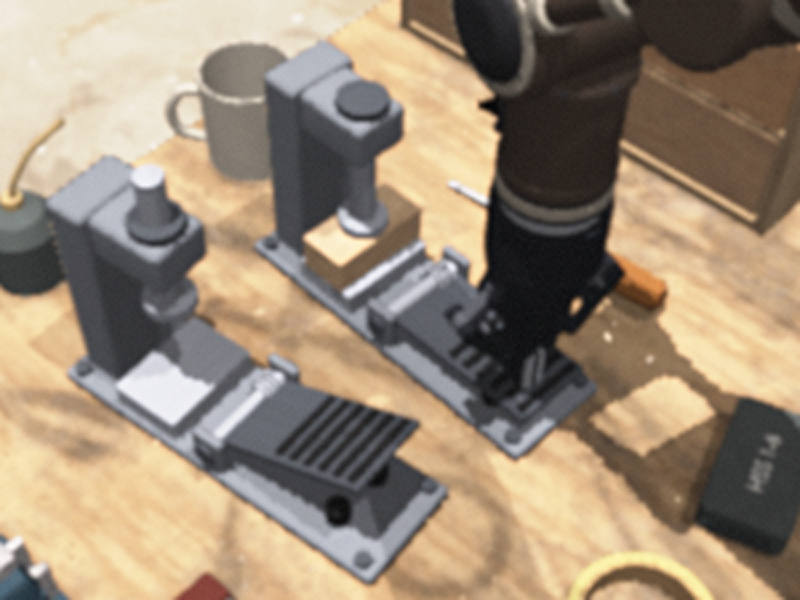

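The ram at (362,215) is down on the block and its rod is flush with the head at (362,98). The pedal lies flat, and the empty press is untouched. I'll release it and lift straight up.

>>> drive_tool --linear '[[0, 0, -0.03], [0, 0, -0.08], [0, 0, -0.15], [0, 0, -0.25], [0, 0, -0.35], [0, 0, -0.4], [0, 0, -0.4], [0, 0, -0.4]]' --angular '[[0, 0, 0], [0, 0, 0], [0, 0, 0], [0, 0, 0], [0, 0, 0], [0, 0, 0], [0, 0, 0], [0, 0, 0]]' --fingers '[0, 0, 0, 0, 0, 0, 0, 0]'

```text
time: 6.7
eef_pos: [0.6369, -0.1386, 0.1842]
eef_rot: [0.169, 0.986, 0.0, -0.002]
contact_force: [0.3, -0.2, -0.8]
gripper_width: 0.0001
gripper_force: 0.0
```

>>> drive_tool --linear '[[0, 0, -0.05], [0, 0, -0.05], [0, 0, -0.05], [0, 0, -0.05], [0, 0, -0.05], [0, 0, -0.05], [0, 0, -0.05], [0, 0, -0.05]]' --angular '[[0, 0, 0], [0, 0, 0], [0, 0, 0], [0, 0, 0], [0, 0, 0], [0, 0, 0], [0, 0, 0], [0, 0, 0]]' --fingers '[0, 0, 0, 0, 0, 0, 0, 0]'

```text
time: 7.7
eef_pos: [0.6381, -0.139, 0.206]
eef_rot: [0.169, 0.986, -0.0, -0.0]
contact_force: [-0.6, -0.2, -0.6]
gripper_width: 0.0002
gripper_force: 0.0
```

```bash
python3 - <<'E'
from h import *
import cv2
a=capture('scene');o=get_obs();print(o['time'],o['eef_pos'],o['contact_force'])
cv2.imwrite('pics/s3.png',cv2.resize(cv2.cvtColor(a,cv2.COLOR_RGB2BGR)[60:285,110:410],(800,600),interpolation=cv2.INTER_CUBIC))
E
```

```text
7.75 [ 0.63811559 -0.1389719   0.20609475] [ 0.72234135  0.48442413 -0.46244711]
```

View pics/s3.png

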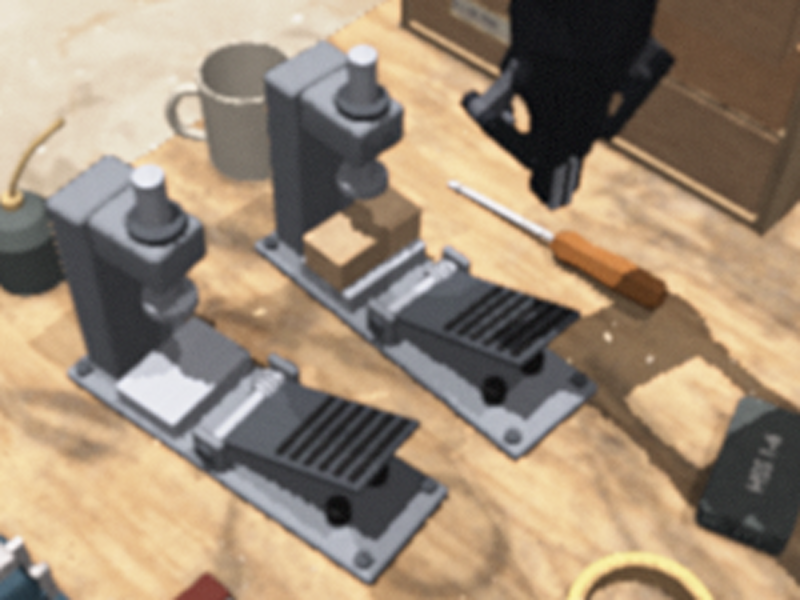

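Both pedals are up (work pedal end at (578,318)), the ram is raised, and the gripper is clear of everything.

```bash
python3 -c "from station import job_done;print(job_done())"
```

```text
the job is handed in; nothing more can be done
None
```

I pressed the pedal of the press holding the block to its stop, held it there for over a second, and released it; it sprang back up, the empty press was never touched, and the job is handed in (no verdict was shown).

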